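# Clamp a laminate coupon in the thickness gauge to the ratchet's click

### The arm

A 6-joint arm with a two-finger parallel gripper is mounted at the origin on a cart in front of the work surface, level with it; the furniture and walls round the work are solid. World frame = base frame: x ahead of the robot, y to its left, z up, the work surface at z = 0. Lengths are in m, angles in rad, forces in N, time in s.
With the tool pointing down it reaches from about 0.25 to 0.775 m from the base axis. Payload 4 kg.
Tool frame: the origin (TCP) lies on the centre line of the jaws, within the pads' length; the fingertips stand 8 mm ahead of it and the grasp point (between the pads) lies 11 mm behind it; z points along the fingers, y is the direction in which the jaws open and shut (so a half turn about z gives the same grasp; the last joint's range is limited). The gripper opens to 94 mm and grips with 3 to 60 N. Pads are 16 mm wide; open, the fingers measure 119 mm over their backs; the gripper's body (75 mm by 177 mm) begins 78 mm behind the grasp point.
Start: joints at [-0.103, 0.087, 1.371, -0, 1.684, -0.103], TCP at [0.55, -0, 0.214] pointing down, gripper open.
Joint ranges: [-3.1, 3.1], [-0.76, 2.03], [0.27, 2.55], [-1.08, 4.22], [0.17, 2.65], [-2.57, 2.57]. Speed limits (rad/s): [2.79, 2.79, 3.14, 3.14, 3.14, 3.14].

### API

Orientations are given as [roll, pitch, yaw] about the fixed x, y, z axes, in that order (R = Rz(yaw) Ry(pitch) Rx(roll)).
In Python, from bench import * gives the robot as it stands.
- The arm moves only by the tool step_arm, never from a script. Its argument "steps" is a list of rows, each an object of numbers: "jaw": the opening, from 0 (shut) to 1 (fully open); "tx", "ty", "tz": the shift along the tool's x, y, z in m; "ax", "ay", "az": the turn, a rotation vector about the tool's x, y, z in rad. In form: [{"jaw": .., "tx": .., "ty": .., "tz": .., "ax": .., "ay": .., "az": ..}, ...]. A call has 1 to 8 rows; each row is the pose to reach, as a shift and turn from the pose measured when the call began, along the tool's axes at that moment; what a row does not reach only later rows make up. A row lasts 1/10 s, in which the tool goes at most 50 mm and 8.59 degrees, less where a joint would pass 70% of its speed; a pose out of reach is approached as far as the arm can. A call with a gripper value outside its range is refused whole. The fingers move at their own pace and stop on an object; the grip force is fixed at half the most. Time passes only in rows, so rows that repeat a pose let the fingers close. It gives the time, the measured TCP pose, the force and the opening at its end, in the units of the state.
- get_obs(): the state, without advancing time (a new reading comes with each control period).
- snapshot(name): name is "scene" or "side" or "wrist"; returns (picture, depth): 480x640x3 uint8, red, green, blue; 480x640 float32, m along the optical axis (not along the pixel's ray), 0 where there is no reading.
- camera_model(name): a dict with "intrinsics" (3x3 intrinsics, pixels), "origin" and "orientation" of the camera in the world. Camera axes: x right, y down, z forward; pixel columns grow to the right and rows downward; lengths in m; the calibration is good to about 2 mm. A picture is of the moment at which its call begins: read the wrist's pose just before it. camera_model takes no time and is no camera call; for the wrist camera it gives the pose at the moment of the call.
- close_job(): hands the job in, once; it reports no verdict.
Trained networks look in the newest picture that a camera, given by its name, has taken for a name from the list of things; names that differ only in an ending like _2 or _b are one class to them, and where a whole thing is asked for, a point or a joint stands for the part that bears it (a point fixed in the world has none). Each returns a list of dicts, best first, with "confidence" (0 to 1); they miss things now and then, are a little off and sometimes report something else, mostly with a low value. They report only what shows in the picture. A call takes as long as a camera call. They do not tell look-alikes from the thing itself.
- silhouettes(camera, query): "pixels" (480x640 bool, what is visible of it) and "rect" ([left, top, right, bottom] in pixels, round what is visible of it).
The state is a dict: "time": time; "joint_positions": joint angles; "qvel": joint speeds; "joint_torque": joint torques, N m; "tool_pos": TCP position; "ee_rot": TCP orientation; "wrist_force": force on the tool from outside, world axes, zero at the start; "wrist_torque": the same for the moment, N m; "width": finger opening in m.
Only numpy, scipy, OpenCV 4.12 (cv2) and the standard library are available. Lean on these libraries where they do the work, as an engineer would, in place of code of your own. Each camera call takes 0.05 s, during which the arm holds its last target. There are 200 camera calls.

### The job

Lay the loose laminate test coupon in the bench thickness gauge, lengthwise between the side cheeks and fully home against the back stop. Then turn the black ratchet knob on top clockwise, bringing the foot down on the coupon, until the ratchet slips and clicks; stop after one to three clicks and let go, leaving the coupon held between foot and anvil. Push gently, do not shove the gauge about, and leave the dosing cup, spray can and sanding block where they are.

Things in the scene. Friction and masses are not known exactly. Their poses are not given: they have to be found in the camera images.
- coupon_centre (a point): Centre of the loose test coupon: a flat straight bar of cored glass laminate, grey skins with a pale wood core seen at the edges, 160 mm long (its x axis), 32 mm wide (y), 12 mm thick (z up), about 55 g. It starts lying flat on the bench, this point 6 mm above the bench. The two ends are alike.
- gauge: Bench thickness gauge: grey cast C-frame, 3.7 kg, 190 mm high, loose on rubber feet (a push of some 20 N slides it). Origin on the bench under the vertical axis of foot and knob; x axis level from its open mouth to the column at the back (the coupon goes in along +x), z up. Foot plate: x -104 to +82 mm, y +-52 mm, up to 23 mm high. Overhead boss: 41 mm across, from 86 mm up.
- rail_end (a point): Front end of the rest rail, middle of its top: 90 mm before the gauge's axis, 45 mm above the bench. The rail is 22 mm wide, runs back to x = -15 mm from the axis and lies level with the anvil. Two upright steel cheeks guide the coupon: 35 mm apart inside from x = -21 to +23 mm, flared in front to 53 mm apart at x = -44 mm, their tops 57 mm above the bench.
- anvil: The anvil, a steel disc 27 mm across with a bevelled rim; origin at the centre of its top face, on the gauge's axis, 45 mm above the bench. Above it hangs the spindle with its 12 mm wide flat foot, which starts 2 to 7 mm above where the coupon's upper face will be; how far is not measured.
- back_stop: The back stop behind the anvil, a steel plate 30 mm wide, its top 12 mm above the anvil's level; origin in the middle of its front face at the level of the anvil's top, 29.5 mm behind the gauge's axis; axes as the gauge's. With the coupon home, the coupon's centre is at x = -80 mm, y = 0, z = +6 mm in this frame.
- knob (a point): Middle of the ratchet knob, on the gauge's axis, 172 mm above the bench: a black knurled upright cylinder 33 mm across, 34 mm high, on top of the gauge; turns without end at fixed height. The narrower aluminium thimble below it (27 mm across) bypasses the ratchet if turned. Clockwise from above, knob and thimble turn together and sink the foot 2.4 mm per rad; drag about 0.15 N m.
- ratchet (a joint): How far the knob has slipped past the thimble, rad: about 0 at the start, growing clockwise. Once the foot presses on the coupon the ratchet slips: in each click (0.628 rad, ten to the turn) the knob's torque climbs to about 0.26 N m, then falls to about -0.14 N m as the knob drops into the next notch. Let go between two notches, the knob springs into or near the nearer one.
- dose_cup: Small clear dosing cup, 51 mm across and 35 mm high, bystander; origin at its underside.
- can: Spray can, 67 mm across and 205 mm high, bystander; origin at its underside.
- sanding_pad: Sanding block, dark foam with a rust-red top, 62 x 115 x 31 mm, lying flat, bystander; origin at its underside.
Not all that is in view belongs to the job. Of the things that look like the part that bears coupon_centre, the larger one is meant.

How it is judged:
On the way, in this order (a step that is already met when the one before it is completed fails the run):
1. the coupon lies flat and home against the back stop, the foot not yet down on it (x of coupon_centre in the frame of back_stop above -0.083 m and y of coupon_centre in the frame of back_stop between -0.007 and 0.007 m and z of coupon_centre in the frame of back_stop between 0.003 and 0.009 m and angle between the x axis of coupon_centre and the x axis of back_stop, either way round below 0.09 rad and angle between coupon_centre's own z axis and vertical below 0.06 rad and value of joint ratchet below 0.3 rad and contact force between anvil and coupon below 4 N), for 0.2 s.
2. the ratchet has clicked with the coupon pressed on the anvil (value of joint ratchet above 0.4 rad and contact force between anvil and coupon above 3.5 N), for 0.1 s.
At the end, for the whole second after the job is handed in: The coupon lies flat on the anvil between the cheeks, within 3 mm of the back stop, and is held on the anvil by the foot with at least 3.5 N; the ratchet has slipped one to three clicks; the gauge stands flat and still (all of step 2 and x of coupon_centre in the frame of back_stop above -0.083 m and y of coupon_centre in the frame of back_stop between -0.007 and 0.007 m and z of coupon_centre in the frame of back_stop between 0.003 and 0.009 m and angle between the x axis of coupon_centre and the x axis of back_stop, either way round below 0.09 rad and angle between coupon_centre's own z axis and vertical below 0.06 rad and value of joint ratchet below 2.2 rad and linear speed of gauge below 0.02 m/s and angle between gauge's own z axis and vertical below 0.03 rad); the robot touches nothing.
It fails at once if the ratchet is turned on past three clicks (slip over 2.2 rad) (value of joint ratchet above 2.2 rad).
It fails at once if the coupon is crushed on the anvil (over 60 N) (contact force between anvil and coupon above 60 N).
It fails at once if the coupon is rammed against the back stop (over 30 N) (contact force between back_stop and coupon above 30 N).
It fails at once if the gauge is shoved more than 20 mm (distance of gauge from where it was at the start of the episode above 0.02 m).
It fails at once if the dosing cup, the spray can or the sanding block is moved by more than 30 mm (distance of any of dose_cup, can, sanding_pad from where it was at the start of the episode above 0.03 m).
It also fails if it takes over 72 s, if anything falls off the work surface, if the arm or the gripper's body presses on something with over 40 N, if the wrist force passes 120 N, or if a joint passes its speed limit or range.

## Working session

There is one attempt and no reset: what is moved stays moved. The work goes in short steps, Python scripts to look and compute and a tool call to move; the robot and the scene stay as the last step left them, time stands still between calls to the robot, and variables do not carry over. Pictures are saved under pics/ and viewed, about 8 in all and at most 12, crops included, and the job is handed in when it is done.

Besides the shell and the picture viewer there is one more tool, called after "Emit:" as name([rows], argument=value, ...), one row to a line, values as JSON. step_arm: Moves the arm, as the interface text tells. Its arguments: {"type":"object","properties":{"steps":{"type":"array"}},"required":["steps"]}

```bash
mkdir -p pics; cat > h.py <<'E'
from bench import *
import numpy as np, cv2
from scipy.spatial.transform import Rotation as R
def cam(n):
    m=camera_model(n); K=np.array(m["intrinsics"]); o=np.array(m["origin"]); q=np.array(m["orientation"])
    if q.shape!=(3,3): q=R.from_euler('xyz',q).as_matrix() if q.size==3 else R.from_quat(q).as_matrix()
    return K,o,q
def pts(n,d,mask=None,c=None):
    K,o,q=c or cam(n)
    m=d>0
    if mask is not None: m&=mask
    v,u=np.nonzero(m); z=d[v,u]
    p=np.stack([(u-K[0,2])/K[0,0]*z,(v-K[1,2])/K[1,1]*z,z],1)
    return p@q.T+o,u,v
def save(f,p): cv2.imwrite('pics/'+f,p[:,:,::-1])
E
python3 - <<'E'
from h import *
print(camera_model("scene")); print(camera_model("wrist")["orientation"])
ims=[]
for n in ["scene","side"]:
    p,d=snapshot(n); ims.append(p); np.savez(n,p=p,d=d)
    for q in ["coupon_centre","gauge","knob","dose_cup","can","sanding_pad"]:
        for r in silhouettes(n,q):
            m=r["pixels"]; P,_,_=pts(n,d,m)
            print(n,q,round(r["confidence"],2),r["rect"],m.sum(),np.round(np.median(P,0),3) if len(P) else None,np.round(np.percentile(P,[2,98],axis=0),3).tolist() if len(P) else None)
save("scene.png",ims[0]);save("side.png",ims[1])
print(get_obs())
E
```

```text
{'intrinsics': array([[463.95908722,   0.        , 318.38524427],
       [  0.        , 463.95908722, 239.73200782],
       [  0.        ,   0.        ,   1.        ]]), 'origin': array([ 0.13426994, -0.47844479,  0.73191826]), 'orientation': array([-2.40241024, -0.01653852, -0.76274292])}
[2.90480890e+00 3.07141911e-03 3.93855903e-04]
scene coupon_centre 0.94 [309.4, 280.7, 387.7, 340.2] 1477 [ 0.509 -0.178  0.012] [[0.437, -0.194, 0.002], [0.592, -0.159, 0.014]]
scene coupon_centre 0.75 [295.8, 242.4, 351.6, 281.3] 639 [ 0.566 -0.062  0.009] [[0.55, -0.115, 0.001], [0.584, -0.003, 0.011]]
scene gauge 0.84 [235.4, 143.7, 328.1, 250.6] 4503 [0.593 0.076 0.043] [[0.5, 0.039, 0.013], [0.673, 0.131, 0.184]]
scene gauge 0.24 [281.1, 144.5, 298.7, 168.6] 290 [0.596 0.08  0.178] [[0.585, 0.074, 0.158], [0.617, 0.096, 0.19]]
scene knob 0.62 [239.5, 146.3, 330.4, 254.1] 4569 [0.593 0.076 0.043] [[0.5, 0.038, 0.012], [0.674, 0.131, 0.186]]
scene dose_cup 0.91 [383.7, 233.2, 407.1, 261.8] 440 [ 0.692 -0.137  0.022] [[0.662, -0.161, 0.004], [0.707, -0.118, 0.036]]
scene can 0.76 [420.6, 204.0, 
[... 1092 characters left out ...]
': 0.7, 'joint_positions': array([-1.03092055e-01,  8.71677566e-02,  1.37065729e+00, -1.17472252e-05,
        1.68359639e+00, -1.03098793e-01]), 'qvel': array([-7.18598559e-05,  2.58307655e-04,  5.60160573e-04,  6.56360108e-04,
        1.12622606e-03, -9.59931917e-04]), 'joint_torque': array([ 1.21969362e-03, -3.39906156e+01, -3.02519453e+01,  7.18982401e-02,
        2.33177631e-02, -7.61204006e-06]), 'tool_pos': array([ 5.50032996e-01, -7.68410579e-06,  2.13545213e-01]), 'ee_rot': array([3.14142355e+00, 2.92313574e-05, 1.57080174e+00]), 'wrist_force': array([-0.76914188, -0.32650693, -0.82511005]), 'wrist_torque': array([ 0.0402783 , -0.04363029,  0.01998762]), 'width': 0.09364083196108429}
```

```bash
python3 - <<'E'
from h import *
p=np.load("scene.npz")["p"]; save("c1.png",cv2.resize(p[135:435,190:510],None,fx=2,fy=2,interpolation=cv2.INTER_CUBIC)[:600])
for n in ["scene","side"]:
    f=np.load(n+".npz"); p,d=f["p"],f["d"]
    P,u,v=pts(n,d)
    def box(x0,x1,y0,y1,z0,z1): return P[(P[:,0]>x0)&(P[:,0]<x1)&(P[:,1]>y0)&(P[:,1]<y1)&(P[:,2]>z0)&(P[:,2]<z1)]
    for nm,b in [("coupon",(.40,.63,-.23,-.13,.009,.02)),("small",(.53,.61,-.13,.02,.007,.02))]:
        q=box(*b); r=cv2.minAreaRect((q[:,:2]*1000).astype(np.float32)); print(n,nm,len(q),r,np.median(q[:,2]))
    q=box(.45,.72,-.02,.2,.16,.2); print("knob",len(q),q.min(0),q.max(0))
    t=q[q[:,2]>np.percentile(q[:,2],60)]; print(" top",np.median(t,0),cv2.minEnclosingCircle((t[:,:2]*1000).astype(np.float32)))
    for z0,z1 in [(.015,.028),(.04,.05),(.05,.06),(.06,.085),(.085,.15)]:
        q=box(.44,.74,-.02,.22,z0,z1); print("gz",z0,len(q),cv2.minAreaRect((q[:,:2]*1000).astype(np.float32)))
E
```

```text
scene coupon 1303 ((516.1265258789062, -175.49180603027344), (33.783050537109375, 161.73446655273438), 87.19568634033203) 0.011816467539732756
scene small 515 ((568.6038818359375, -57.32664108276367), (25.436824798583984, 118.56631469726562), 8.762677192687988) 0.00892769836342222
knob 273 [0.58398239 0.0730111  0.160035  ] [0.61788311 0.1027858  0.19083195]
 top [0.60222945 0.08310822 0.18811315] ((602.4575805664062, 90.33358001708984), 18.62088966369629)
gz 0.015 1601 ((589.7750244140625, 90.51502227783203), (185.9586181640625, 106.13135528564453), 1.5582777261734009)
gz 0.04 610 ((595.1552734375, 82.97782135009766), (61.036556243896484, 168.2550506591797), 78.58601379394531)
gz 0.05 309 ((617.8040771484375, 91.43464660644531), (121.8600082397461, 61.20652389526367), 2.956049680709839)
gz 0.06 177 ((639.374267578125, 88.29440307617188), (30.403989791870117, 84.6160659790039), 74.14404296875)
gz 0.085 1013 ((629.56298828125, 91.12396240234375), (97.18647003173828, 46.28728485107422), 0.4722273349761963)
side coupon 1364 ((513.642333984375, -174.368896484375), (35.15848922729492, 162
[... 235 characters left out ...]
8] [0.61451395 0.10643025 0.19366767]
 top [0.5955188  0.08671146 0.18954153] ((598.404541015625, 91.54306030273438), 16.99208641052246)
gz 0.015 1353 ((587.5110473632812, 90.09242248535156), (186.3628387451172, 107.26466369628906), 0.9831671118736267)
gz 0.04 591 ((591.89501953125, 93.25445556640625), (167.7013702392578, 61.23746871948242), 4.071271896362305)
gz 0.05 392 ((613.4331665039062, 97.02371215820312), (122.2016830444336, 64.12106323242188), 5.889764308929443)
gz 0.06 268 ((636.178466796875, 90.3024673461914), (41.905948638916016, 83.59696197509766), 82.90174102783203)
gz 0.085 1130 ((627.2240600585938, 90.99397277832031), (97.31037139892578, 45.657344818115234), 1.666637659072876)
```

View pics/c1.png

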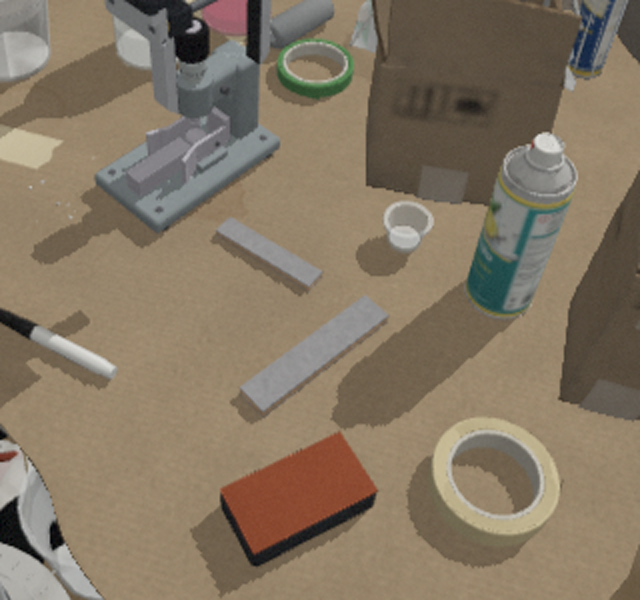

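The look-alikes are the larger bar at scene pixel (348,310), about 160×33 mm, and the smaller bar at (323,261), about 120×26 mm. I choose the larger one, at about (0.515, -0.175), yaw -2.8°. The gauge axis is at about (0.600, 0.091), yaw about +1.2°, with its mouth towards the robot.

```bash
python3 - <<'E'
from h import *
print(camera_model("wrist")["origin"],get_obs()["tool_pos"])
E
```

```text
[0.54973993 0.06780347 0.38413957] [ 5.50032996e-01 -7.68410579e-06  2.13545213e-01]
```

Emit:
step_arm([
  {"jaw": 0.65,"tx": -0.05,"ty": -0.03,"tz": 0,"az": -0.15},
  {"jaw": 0.65,"tx": -0.09,"ty": -0.05,"tz": 0,"az": -0.3},
  {"jaw": 0.65,"tx": -0.13,"ty": -0.07,"tz": 0,"az": -0.45},
  {"jaw": 0.65,"tx": -0.17,"ty": -0.085,"tz": 0,"az": -0.6},
  {"jaw": 0.65,"tx": -0.172,"ty": -0.085,"tz": 0,"az": -0.75},
  {"jaw": 0.65,"tx": -0.172,"ty": -0.085,"tz": 0,"az": -0.9},
  {"jaw": 0.65,"tx": -0.172,"ty": -0.085,"tz": 0,"az": -1.05},
  {"jaw": 0.65,"tx": -0.172,"ty": -0.085,"tz": 0,"az": -1.2},
])

```text
invalid input
```

Emit:
step_arm([
  {"jaw": 0.65,"tx": -0.05,"ty": -0.03,"tz": 0.0,"ax": 0.0,"ay": 0.0,"az": -0.14},
  {"jaw": 0.65,"tx": -0.09,"ty": -0.05,"tz": 0.0,"ax": 0.0,"ay": 0.0,"az": -0.28},
  {"jaw": 0.65,"tx": -0.13,"ty": -0.07,"tz": 0.0,"ax": 0.0,"ay": 0.0,"az": -0.42},
  {"jaw": 0.65,"tx": -0.172,"ty": -0.085,"tz": 0.0,"ax": 0.0,"ay": 0.0,"az": -0.56},
  {"jaw": 0.65,"tx": -0.172,"ty": -0.085,"tz": 0.0,"ax": 0.0,"ay": 0.0,"az": -0.7},
  {"jaw": 0.65,"tx": -0.172,"ty": -0.085,"tz": 0.0,"ax": 0.0,"ay": 0.0,"az": -0.84},
  {"jaw": 0.65,"tx": -0.172,"ty": -0.085,"tz": 0.0,"ax": 0.0,"ay": 0.0,"az": -0.98},
  {"jaw": 0.65,"tx": -0.172,"ty": -0.085,"tz": 0.0,"ax": 0.0,"ay": 0.0,"az": -1.12},
])

```text
time: 1.5
tool_pos: [0.4649, -0.1723, 0.2136]
ee_rot: [3.142, 0.0, 2.696]
wrist_force: [0.0, -0.7, -1.4]
width: 0.0612
```

Emit:
step_arm([
  {"jaw": 0.65,"tx": 0.0,"ty": 0.0,"tz": 0.0,"ax": 0.0,"ay": 0.0,"az": -0.14},
  {"jaw": 0.65,"tx": 0.0,"ty": 0.0,"tz": 0.0,"ax": 0.0,"ay": 0.0,"az": -0.28},
  {"jaw": 0.65,"tx": 0.0,"ty": 0.0,"tz": 0.0,"ax": 0.0,"ay": 0.0,"az": -0.397},
  {"jaw": 0.65,"tx": 0.0,"ty": 0.0,"tz": 0.0,"ax": 0.0,"ay": 0.0,"az": -0.397},
])

```text
time: 1.9
tool_pos: [0.4649, -0.1724, 0.2137]
ee_rot: [-3.141, 0.001, 3.093]
wrist_force: [0.0, -0.2, 0.7]
width: 0.0611
```

```bash
cat > m.py <<'E'
from h import *
def measure(name):
    o=get_obs(); c=cam("wrist"); p,d=snapshot("wrist"); save(name,p)
    print("tcp",np.round(o["tool_pos"],4),np.round(o["ee_rot"],4),np.round(o["wrist_force"],2),o["width"],o["joint_positions"][[0,5]])
    return o,c,p,d
E
python3 - <<'E'
from m import *
o,c,p,d=measure("w1.png")
for r in silhouettes("wrist","coupon_centre"):
    m=r["pixels"]; P,_,_=pts("wrist",d,m,c); z=P[:,2]; t=P[(z>.008)&(z<.018)]
    print(r["confidence"],r["rect"],m.sum(),np.median(P,0), cv2.minAreaRect((t[:,:2]*1000).astype(np.float32)) if len(t)>10 else None)
P,u,v=pts("wrist",d,None,c); q=P[(abs(P[:,2])<.005)]; print("bench z",np.median(q[:,2]))
E
```

```text
tcp [ 0.4649 -0.1724  0.2137] [-3.1415e+00  6.0000e-04  3.0926e+00] [ 0.04 -0.21  0.73] 0.06109576739291698 [-0.46954157 -1.99134985]
0.7 [522.7, 229.2, 640.0, 343.4] 9534 [0.53463615 0.08249166 0.02245424] ((511.4935302734375, 71.48544311523438), (58.58249282836914, 123.90956115722656), 37.08379364013672)
0.68 [298.3, 183.9, 335.5, 337.5] 4739 [ 0.50850782 -0.17445382  0.01121103] ((515.3263549804688, -174.697021484375), (32.021636962890625, 160.46749877929688), 87.29649353027344)
0.55 [371.3, 282.5, 491.3, 321.3] 1528 [ 0.56131293 -0.03138324  0.00770368] ((566.9366455078125, -56.740901947021484), (23.954078674316406, 117.67485046386719), 8.612821578979492)
bench z -0.0008756131989763882
```

View pics/w1.png

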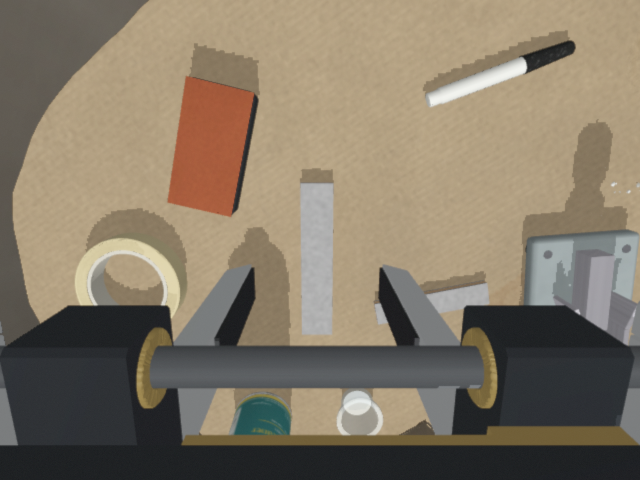

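The crop confirms the choice: the large bar is centred at pixel (317,258), at world (0.515, -0.175) with its top at 12 mm. The small one is at (440,300), the sanding block at (215,145) and clear of the fingers.

Emit:
step_arm([
  {"jaw": 0.65,"tx": 0.0,"ty": 0.0,"tz": 0.05,"ax": 0.0,"ay": 0.0,"az": 0.0},
  {"jaw": 0.65,"tx": 0.0,"ty": 0.0,"tz": 0.1,"ax": 0.0,"ay": 0.0,"az": 0.0},
  {"jaw": 0.65,"tx": 0.0,"ty": 0.0,"tz": 0.15,"ax": 0.0,"ay": 0.0,"az": 0.0},
  {"jaw": 0.65,"tx": 0.0,"ty": 0.0,"tz": 0.185,"ax": 0.0,"ay": 0.0,"az": 0.0},
  {"jaw": 0.65,"tx": 0.0,"ty": 0.0,"tz": 0.198,"ax": 0.0,"ay": 0.0,"az": 0.0},
  {"jaw": 0.65,"tx": 0.0,"ty": 0.0,"tz": 0.2025,"ax": 0.0,"ay": 0.0,"az": 0.0},
  {"jaw": 0.65,"tx": 0.0,"ty": 0.0,"tz": 0.2025,"ax": 0.0,"ay": 0.0,"az": 0.0},
])

```text
time: 2.7
tool_pos: [0.466, -0.1728, 0.0124]
ee_rot: [-3.141, 0.002, 3.09]
wrist_force: [-0.2, -0.2, 0.7]
width: 0.0616
```

Emit:
step_arm([
  {"jaw": 0.2,"tx": 0.0,"ty": 0.0,"tz": 0.0,"ax": 0.0,"ay": 0.0,"az": 0.0},
  {"jaw": 0.2,"tx": 0.0,"ty": 0.0,"tz": 0.0,"ax": 0.0,"ay": 0.0,"az": 0.0},
  {"jaw": 0.2,"tx": 0.0,"ty": 0.0,"tz": 0.0,"ax": 0.0,"ay": 0.0,"az": 0.0},
  {"jaw": 0.2,"tx": 0.0,"ty": 0.0,"tz": 0.0,"ax": 0.0,"ay": 0.0,"az": 0.0},
  {"jaw": 0.2,"tx": 0.0,"ty": 0.0,"tz": 0.0,"ax": 0.0,"ay": 0.0,"az": 0.0},
  {"jaw": 0.2,"tx": 0.0,"ty": 0.0,"tz": 0.0,"ax": 0.0,"ay": 0.0,"az": 0.0},
])

```text
time: 3.3
tool_pos: [0.4665, -0.173, 0.0132]
ee_rot: [-3.14, 0.004, 3.09]
wrist_force: [-0.8, 1.0, 5.5]
width: 0.0314
```

Emit:
step_arm([
  {"jaw": 0.2,"tx": 0.0,"ty": 0.0,"tz": -0.03,"ax": 0.0,"ay": 0.0,"az": 0.0},
  {"jaw": 0.2,"tx": 0.0,"ty": 0.0,"tz": -0.07,"ax": 0.0,"ay": 0.0,"az": 0.0},
  {"jaw": 0.2,"tx": 0.02,"ty": 0.04,"tz": -0.107,"ax": 0.0,"ay": 0.0,"az": 0.0},
  {"jaw": 0.2,"tx": 0.04,"ty": 0.085,"tz": -0.107,"ax": 0.0,"ay": 0.0,"az": -0.02},
  {"jaw": 0.2,"tx": 0.06,"ty": 0.13,"tz": -0.107,"ax": 0.0,"ay": 0.0,"az": -0.04},
  {"jaw": 0.2,"tx": 0.08,"ty": 0.175,"tz": -0.107,"ax": 0.0,"ay": 0.0,"az": -0.07},
  {"jaw": 0.2,"tx": 0.08,"ty": 0.22,"tz": -0.107,"ax": 0.0,"ay": 0.0,"az": -0.07},
  {"jaw": 0.2,"tx": 0.08,"ty": 0.256,"tz": -0.107,"ax": 0.0,"ay": 0.0,"az": -0.07},
])

```text
time: 4.1
tool_pos: [0.3981, 0.0892, 0.1193]
ee_rot: [-3.141, 0.003, -3.122]
wrist_force: [0.7, 0.1, -0.3]
width: 0.032
```

Emit:
step_arm([
  {"jaw": 0.2,"tx": 0.0,"ty": 0.0,"tz": 0.0,"ax": 0.0,"ay": 0.0,"az": 0.0},
  {"jaw": 0.2,"tx": 0.0,"ty": 0.0,"tz": 0.0,"ax": 0.0,"ay": 0.0,"az": 0.0},
])

```text
time: 4.3
tool_pos: [0.3975, 0.0895, 0.1187]
ee_rot: [-3.14, 0.002, -3.12]
wrist_force: [0.0, -0.6, -1.0]
width: 0.0312
```

```bash
python3 - <<'E'
from m import *
o,c,p,d=measure("w2.png")
P,u,v=pts("wrist",d,None,c)
np.savez("w2",P=P,u=u,v=v)
def box(x0,x1,y0,y1,z0,z1): return P[(P[:,0]>x0)&(P[:,0]<x1)&(P[:,1]>y0)&(P[:,1]<y1)&(P[:,2]>z0)&(P[:,2]<z1)]
M=lambda q: cv2.minAreaRect((q[:,:2]*1000).astype(np.float32))
for nm,b in [("plate",(.45,.7,.0,.2,.017,.028)),("rail",(.48,.6,.05,.13,.04,.049)),("cheek",(.48,.66,.04,.15,.052,.062)),("coupon?",(.3,.6,.03,.15,.09,.14))]:
    q=box(*b); print(nm,len(q),M(q) if len(q)>5 else None,q.min(0) if len(q) else 0,q.max(0) if len(q) else 0)
# scene cams: coupon in the hand
for n in ["scene","side"]:
    pp,dd=snapshot(n)
    for r in silhouettes(n,"coupon_centre"):
        Q,_,_=pts(n,dd,r["pixels"]); t=Q[(Q[:,2]>.09)&(Q[:,2]<.15)]
        print(n,r["confidence"],np.median(Q,0),len(t),(M(t),np.percentile(t[:,2],[5,50,95])) if len(t)>10 else None)
E
```

```text
tcp [0.3975 0.0895 0.1187] [-3.1397e+00  2.0000e-03 -3.1196e+00] [ 0.01 -0.61 -1.04] 0.03117984183187901 [ 0.08391775 -1.5086954 ]
plate 2580 ((540.0455932617188, 91.86122131347656), (45.28468322753906, 101.58479309082031), 0.6499796509742737) [0.51702268 0.04132895 0.01718729] [0.56326261 0.14281214 0.02792128]
rail 0 None 0 0
cheek 0 None 0 0
coupon? 12757 ((423.2151184082031, 90.7823486328125), (114.34069061279297, 55.7005500793457), 1.7470371723175049) [0.36570965 0.06186123 0.10506858] [0.48058097 0.11754803 0.13999807]
scene 0.87 [ 0.56584217 -0.0627641   0.00834136] 0 None
scene 0.73 [0.45304676 0.08183039 0.11661286] 1006 (((447.3516845703125, 88.5824203491211), (161.2379608154297, 35.5142822265625), 1.6406514644622803), array([0.10692455, 0.11662635, 0.11885715]))
side 0.86 [ 0.56308018 -0.06213089  0.01002567] 0 None
side 0.71 [0.4525806  0.07949954 0.11806864] 912 (((445.2112121582031, 89.0666732788086), (161.2719268798828, 38.16626739501953), 1.9890793561935425), array([0.10859964, 0.11811275, 0.11999803]))
```

View pics/w2.png

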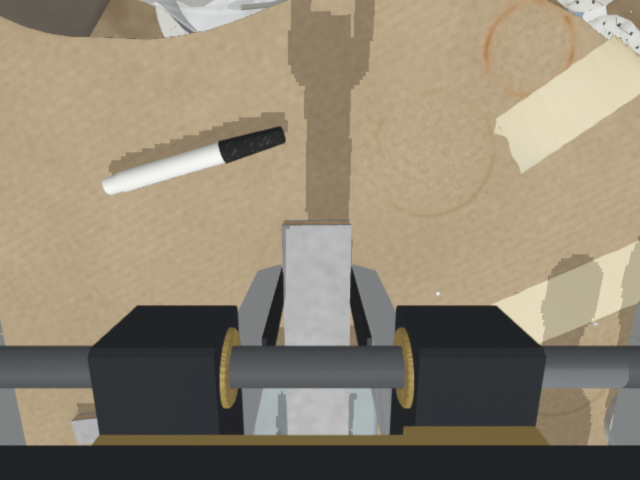

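The coupon is held: its far end is at rows 222–440, columns 285–350, in line with the tool. Next I compare the lateral offset between rail and coupon within each camera.

```bash
python3 - <<'E'
from h import *
f=np.load("w2.npz"); P=f["P"]
def sl(P,z0,z1,y0,y1,xs,w=.004):
    out=[]
    for x in xs:
        q=P[(abs(P[:,0]-x)<w)&(P[:,2]>z0)&(P[:,2]<z1)&(P[:,1]>y0)&(P[:,1]<y1)]
        if len(q)>4: a,b=np.percentile(q[:,1],[1,99]); out.append((x,len(q),round(a*1e3,1),round(b*1e3,1),round((a+b)*500,1)))
    return out
print("wrist coupon",sl(P,.1135,.122,.06,.12,[.371,.376,.38,.385]))
print("wrist plate",sl(P,.017,.027,.02,.17,[.52,.53,.54,.55]))
for n in ["scene","side"]:
    d0=np.load(n+".npz")["d"]; A,_,_=pts(n,d0)
    print(n,"rail0",sl(A,.042,.049,.06,.12,[.515,.52,.53,.54,.55]))
    print(n,"plate0",sl(A,.016,.028,.02,.17,[.51,.52,.53,.54,.55,.56]))
    q=A[(A[:,2]>.041)&(A[:,2]<.05)&(abs(A[:,1]-.09)<.02)]; print("rail front x",np.percentile(q[:,0],[.5,1,3]))
    q=A[(A[:,2]>.05)&(A[:,2]<.061)&(abs(A[:,1]-.09)<.035)&(A[:,0]<.63)]; print("cheek",len(q),q[:,0].min(),[(y0,round(np.median(q[(abs(q[:,1]-y0)<.0025),0]),3)) for y0 in np.arange(.06,.125,.005) if (abs(q[:,1]-y0)<.0025).sum()>2])
    p,d=snapshot(n); B,_,_=pts(n,d)
    print(n,"coupon",sl(B,.113,.1225,.06,.12,[.37,.38,.43,.45,.47,.49,.51]))
    q=B[(B[:,2]>.112)&(B[:,2]<.123)&(abs(B[:,1]-.09)<.02)&(B[:,0]>.42)&(B[:,0]<.55)];print("front",np.percentile(q[:,0],[97,99.5]), np.polyfit(q[:,0],q[:,2],1))
    u,v=(190,170) if n=="scene" else (190,190)
    save(n+"2.png",cv2.resize(p[v-60:v+90,u:u+200],None,fx=4,fy=4,interpolation=cv2.INTER_CUBIC))
E
```

```text
wrist coupon [(0.371, 1168, np.float64(73.5), np.float64(104.6), np.float64(89.0)), (0.376, 1140, np.float64(73.4), np.float64(104.9), np.float64(89.1)), (0.38, 1120, np.float64(73.4), np.float64(104.9), np.float64(89.2)), (0.385, 1346, np.float64(64.4), np.float64(115.3), np.float64(89.8))]
wrist plate [(0.52, 308, np.float64(50.1), np.float64(135.5), np.float64(92.8)), (0.53, 449, np.float64(48.3), np.float64(137.6), np.float64(93.0)), (0.54, 469, np.float64(46.4), np.float64(140.0), np.float64(93.2)), (0.55, 500, np.float64(44.3), np.float64(141.5), np.float64(92.9))]
scene rail0 [(0.515, 31, np.float64(77.3), np.float64(98.5), np.float64(87.9)), (0.52, 30, np.float64(77.5), np.float64(98.3), np.float64(87.9)), (0.53, 32, np.float64(78.3), np.float64(100.0), np.float64(89.2)), (0.54, 28, np.float64(77.9), np.float64(99.5), np.float64(88.7)), (0.55, 30, np.float64(77.2), np.float64(99.0), np.float64(88.1))]
scene plate0 [(0.51, 152, np.float64(36.8), np.float64(138.1), np.float64(87.4)), (0.52, 100, np.float64(37.5), np.float64(138.6), np.float64(88.0)), (0.53, 102, np.float64(37.6
[... 2415 characters left out ...]
 (np.float64(0.11000000000000004), np.float64(0.588)), (np.float64(0.11500000000000005), np.float64(0.568)), (np.float64(0.12000000000000005), np.float64(0.557))]
side coupon [(0.37, 58, np.float64(70.3), np.float64(104.9), np.float64(87.6)), (0.38, 55, np.float64(71.1), np.float64(104.4), np.float64(87.7)), (0.43, 44, np.float64(70.6), np.float64(104.7), np.float64(87.6)), (0.45, 44, np.float64(72.9), np.float64(104.9), np.float64(88.9)), (0.47, 41, np.float64(72.9), np.float64(108.2), np.float64(90.6)), (0.49, 40, np.float64(73.4), np.float64(106.1), np.float64(89.8)), (0.51, 37, np.float64(74.7), np.float64(108.4), np.float64(91.5))]
front [0.52194184 0.52528711] [-0.00352548  0.11970406]
```

View pics/scene2.png

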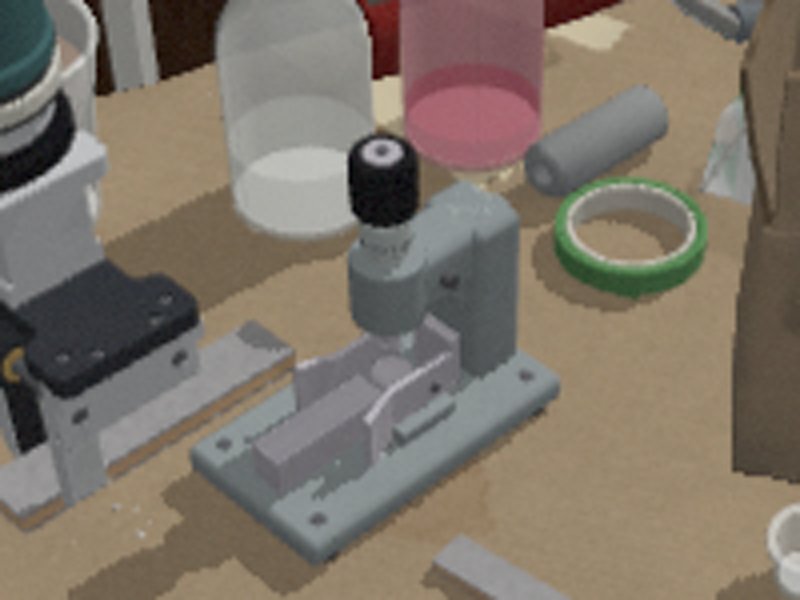

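Rail centreline against coupon: within about 1 mm and 0.5°. The rail front at x≈0.511 puts the axis at (0.600, 0.091), and the side and scene cameras agree to 3 mm. The picture shows the path to the mouth is clear. I'll lower it in front of the cheeks.

Emit:
step_arm([
  {"jaw": 0.2,"tx": -0.01,"ty": -0.0005,"tz": 0.015,"ax": 0.0,"ay": 0.0,"az": 0.0},
  {"jaw": 0.2,"tx": -0.02,"ty": -0.0007,"tz": 0.03,"ax": 0.0,"ay": 0.0,"az": 0.0},
  {"jaw": 0.2,"tx": -0.024,"ty": -0.0007,"tz": 0.045,"ax": 0.0,"ay": 0.0,"az": 0.0},
  {"jaw": 0.2,"tx": -0.024,"ty": -0.0007,"tz": 0.053,"ax": 0.0,"ay": 0.0,"az": 0.0},
  {"jaw": 0.2,"tx": -0.024,"ty": -0.0007,"tz": 0.0565,"ax": 0.0,"ay": 0.0,"az": 0.0},
  {"jaw": 0.2,"tx": -0.024,"ty": -0.0007,"tz": 0.0575,"ax": 0.0,"ay": 0.0,"az": 0.0},
  {"jaw": 0.2,"tx": -0.024,"ty": -0.0007,"tz": 0.0575,"ax": 0.0,"ay": 0.0,"az": 0.0},
  {"jaw": 0.2,"tx": -0.024,"ty": -0.0007,"tz": 0.0575,"ax": 0.0,"ay": 0.0,"az": 0.0},
])

```text
time: 5.45
tool_pos: [0.4229, 0.0879, 0.0626]
ee_rot: [-3.14, 0.005, -3.124]
wrist_force: [-0.6, -0.1, -1.2]
width: 0.0313
```

Emit:
step_arm([
  {"jaw": 0.2,"tx": 0.0,"ty": 0.0,"tz": 0.0005,"ax": 0.0,"ay": 0.0,"az": 0.0},
  {"jaw": 0.2,"tx": 0.0,"ty": 0.0,"tz": 0.001,"ax": 0.0,"ay": 0.0,"az": 0.0},
  {"jaw": 0.2,"tx": 0.0,"ty": 0.0,"tz": 0.0015,"ax": 0.0,"ay": 0.0,"az": 0.0},
  {"jaw": 0.2,"tx": 0.0,"ty": 0.0,"tz": 0.0015,"ax": 0.0,"ay": 0.0,"az": 0.0},
])

```text
time: 5.85
tool_pos: [0.4229, 0.0879, 0.0611]
ee_rot: [-3.14, 0.005, -3.124]
wrist_force: [-0.1, -1.6, -1.0]
width: 0.0314
```

```bash
cat > chk.py <<'E'
from h import *
o=get_obs(); print(o["time"],np.round(o["tool_pos"],4),np.round(o["ee_rot"],4),np.round(o["wrist_force"],2),np.round(o["wrist_torque"],3),o["width"])
M=lambda q: cv2.minAreaRect((q[:,:2]*1000).astype(np.float32))
for n in ["scene","side"]:
    p,d=snapshot(n); B,_,_=pts(n,d); np.savez(n+"_n",p=p,d=d)
    for r in silhouettes(n,"coupon_centre"):
        Q,_,_=pts(n,d,r["pixels"])
        if abs(np.median(Q[:,1])-.09)<.05:
            t=Q[(Q[:,2]>.052)&(Q[:,2]<.062)]
            print(n,round(r["confidence"],2),len(Q),M(t) if len(t)>9 else 0,"z",np.percentile(t[:,2],[10,50,90]),np.polyfit(t[:,0],t[:,2],1),"x",np.percentile(t[:,0],[1,99]))
    q=B[(B[:,2]>.015)&(B[:,2]<.028)&(B[:,0]>.45)&(B[:,0]<.72)&(abs(B[:,1]-.09)<.09)]; print("plate",M(q))
E
python3 chk.py
```

```text
5.85 [0.4229 0.0879 0.0611] [-3.1404  0.0048 -3.1242] [-0.1  -1.63 -1.  ] [ 0.058 -0.047 -0.004] 0.031439839895527545
scene 0.58 742 ((472.0205078125, 87.00128936767578), (159.77670288085938, 34.76507568359375), 0.46667543053627014) z [0.05490949 0.05912959 0.0607563 ] [-0.00136615  0.05919898] x [0.39276915 0.55036511]
plate ((590.5970458984375, 89.86503601074219), (187.19778442382812, 105.4853515625), 1.8497859239578247)
side 0.62 946 ((470.0119323730469, 86.3763427734375), (161.90438842773438, 42.74943161010742), 1.1405690908432007) z [0.0542695  0.06041939 0.06160202] [0.00251756 0.05797925] x [0.39017553 0.54881024]
plate ((588.4721069335938, 88.98185729980469), (188.19869995117188, 102.9782943725586), 2.503282308578491)
```

Emit:
step_arm([
  {"jaw": 0.2,"tx": 0.0,"ty": 0.0,"tz": 0.001,"ax": 0.0,"ay": 0.0,"az": 0.0},
  {"jaw": 0.2,"tx": 0.0,"ty": 0.0,"tz": 0.002,"ax": 0.0,"ay": 0.0,"az": 0.0},
  {"jaw": 0.2,"tx": 0.0,"ty": 0.0,"tz": 0.002,"ax": 0.0,"ay": 0.0,"az": 0.0},
])

```text
time: 6.35
tool_pos: [0.4227, 0.0879, 0.0588]
ee_rot: [-3.14, 0.004, -3.124]
wrist_force: [-0.6, 0.0, 0.0]
width: 0.0316
```

Emit:
step_arm([
  {"jaw": 0.2,"tx": -0.006,"ty": 0.0,"tz": 0.0,"ax": 0.0,"ay": 0.0,"az": 0.0},
  {"jaw": 0.2,"tx": -0.012,"ty": 0.0,"tz": 0.0,"ax": 0.0,"ay": 0.0,"az": 0.0},
  {"jaw": 0.2,"tx": -0.018,"ty": 0.0,"tz": 0.0,"ax": 0.0,"ay": 0.0,"az": 0.0},
  {"jaw": 0.2,"tx": -0.024,"ty": 0.0,"tz": 0.0,"ax": 0.0,"ay": 0.0,"az": 0.0},
  {"jaw": 0.2,"tx": -0.03,"ty": 0.0,"tz": 0.0,"ax": 0.0,"ay": 0.0,"az": 0.0},
  {"jaw": 0.2,"tx": -0.03,"ty": 0.0,"tz": 0.0,"ax": 0.0,"ay": 0.0,"az": 0.0},
])

```text
time: 6.95
tool_pos: [0.4536, 0.0883, 0.059]
ee_rot: [-3.14, 0.005, -3.124]
wrist_force: [0.1, -0.2, -0.1]
width: 0.0316
```

Emit:
step_arm([
  {"jaw": 0.2,"tx": -0.005,"ty": 0.0,"tz": 0.0,"ax": 0.0,"ay": 0.0,"az": 0.0},
  {"jaw": 0.2,"tx": -0.01,"ty": 0.0,"tz": 0.0,"ax": 0.0,"ay": 0.0,"az": 0.0},
  {"jaw": 0.2,"tx": -0.015,"ty": 0.0,"tz": 0.0,"ax": 0.0,"ay": 0.0,"az": 0.0},
  {"jaw": 0.2,"tx": -0.015,"ty": 0.0,"tz": 0.0,"ax": 0.0,"ay": 0.0,"az": 0.0},
])

```text
time: 7.35
tool_pos: [0.4693, 0.0886, 0.0591]
ee_rot: [-3.14, 0.005, -3.125]
wrist_force: [0.6, 0.2, -0.7]
width: 0.0316
```

Emit:
step_arm([
  {"jaw": 0.2,"tx": -0.005,"ty": 0.0,"tz": 0.0,"ax": 0.0,"ay": 0.0,"az": 0.0},
  {"jaw": 0.2,"tx": -0.01,"ty": 0.0,"tz": 0.0,"ax": 0.0,"ay": 0.0,"az": 0.0},
  {"jaw": 0.2,"tx": -0.015,"ty": 0.0,"tz": 0.0,"ax": 0.0,"ay": 0.0,"az": 0.0},
  {"jaw": 0.2,"tx": -0.015,"ty": 0.0,"tz": 0.0,"ax": 0.0,"ay": 0.0,"az": 0.0},
])

```text
time: 7.75
tool_pos: [0.4851, 0.0888, 0.0593]
ee_rot: [-3.14, 0.005, -3.125]
wrist_force: [-0.9, -0.2, -0.2]
width: 0.0313
```

```bash
python3 chk.py; python3 -c "
from h import *
p=np.load('scene_n.npz')['p'];save('s3.png',cv2.resize(p[140:260,210:370],None,fx=5,fy=5,interpolation=cv2.INTER_CUBIC))"
```

```text
7.75 [0.4851 0.0888 0.0593] [-3.1404  0.0054 -3.1247] [-0.87 -0.17 -0.22] [ 0.107 -0.003  0.092] 0.031251629440208484
scene 0.63 633 ((535.0042724609375, 86.7179183959961), (36.02994155883789, 162.01766967773438), 88.20393371582031) z [0.0548041  0.05751689 0.05922143] [0.001087   0.05672714] x [0.45457146 0.61179665]
plate ((590.8585815429688, 88.58651733398438), (185.9569854736328, 103.5090103149414), 1.2238885164260864)
side 0.64 765 ((530.7845458984375, 95.50353240966797), (159.7383270263672, 45.874961853027344), 2.1162221431732178) z [0.05466209 0.0588426  0.06019157] [0.00281918 0.05675338] x [0.45179876 0.60617181]
plate ((588.4304809570312, 82.92671203613281), (187.09603881835938, 90.856201171875), 1.4813936948776245)
```

View pics/s3.png

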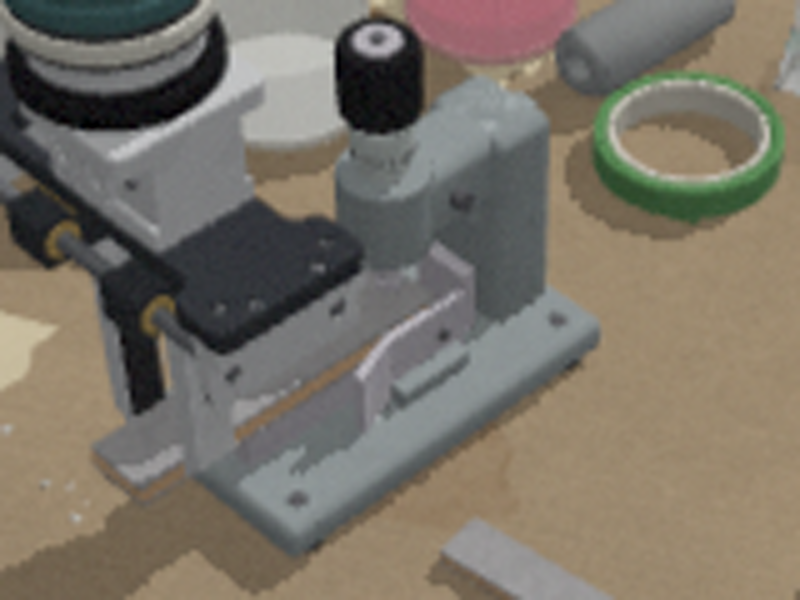

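Picture: the coupon's front is between the cheeks (around (400,320)), under the foot, and its rear end sticks out at (130,470). I'll continue gently, still gripped, to just before the stop.

Emit:
step_arm([
  {"jaw": 0.2,"tx": -0.004,"ty": 0.0,"tz": 0.0003,"ax": 0.0,"ay": 0.0,"az": 0.0},
  {"jaw": 0.2,"tx": -0.008,"ty": 0.0,"tz": 0.0006,"ax": 0.0,"ay": 0.0,"az": 0.0},
  {"jaw": 0.2,"tx": -0.011,"ty": 0.0,"tz": 0.0006,"ax": 0.0,"ay": 0.0,"az": 0.0},
  {"jaw": 0.2,"tx": -0.011,"ty": 0.0,"tz": 0.0006,"ax": 0.0,"ay": 0.0,"az": 0.0},
])

```text
time: 8.35
tool_pos: [0.4956, 0.089, 0.0586]
ee_rot: [-3.14, 0.005, -3.125]
wrist_force: [-0.3, 0.2, -0.3]
width: 0.0314
```

Emit:
step_arm([
  {"jaw": 0.2,"tx": -0.001,"ty": 0.0,"tz": 0.0,"ax": 0.0,"ay": 0.0,"az": 0.0},
  {"jaw": 0.2,"tx": -0.001,"ty": 0.0,"tz": 0.0,"ax": 0.0,"ay": 0.0,"az": 0.0},
])

```text
time: 8.55
tool_pos: [0.4968, 0.089, 0.0586]
ee_rot: [-3.14, 0.005, -3.125]
wrist_force: [0.4, -0.1, -0.6]
width: 0.0315
```

Emit:
step_arm([
  {"jaw": 0.2,"tx": -0.001,"ty": 0.0,"tz": 0.0,"ax": 0.0,"ay": 0.0,"az": 0.0},
  {"jaw": 0.2,"tx": -0.001,"ty": 0.0,"tz": 0.0,"ax": 0.0,"ay": 0.0,"az": 0.0},
])

```text
time: 8.75
tool_pos: [0.4978, 0.089, 0.0586]
ee_rot: [-3.14, 0.005, -3.125]
wrist_force: [-0.2, 0.8, 0.4]
width: 0.0314
```

Emit:
step_arm([
  {"jaw": 0.2,"tx": -0.001,"ty": 0.0,"tz": 0.0,"ax": 0.0,"ay": 0.0,"az": 0.0},
  {"jaw": 0.2,"tx": -0.001,"ty": 0.0,"tz": 0.0,"ax": 0.0,"ay": 0.0,"az": 0.0},
])

```text
time: 8.95
tool_pos: [0.4989, 0.089, 0.0587]
ee_rot: [-3.14, 0.005, -3.125]
wrist_force: [-0.1, -0.4, -0.7]
width: 0.0311
```

Emit:
step_arm([
  {"jaw": 0.2,"tx": -0.001,"ty": 0.0,"tz": 0.0,"ax": 0.0,"ay": 0.0,"az": 0.0},
  {"jaw": 0.2,"tx": -0.001,"ty": 0.0,"tz": 0.0,"ax": 0.0,"ay": 0.0,"az": 0.0},
])

```text
time: 9.15
tool_pos: [0.5, 0.0891, 0.0587]
ee_rot: [-3.14, 0.005, -3.125]
wrist_force: [-0.1, 0.6, -1.0]
width: 0.0314
```

Emit:
step_arm([
  {"jaw": 0.2,"tx": -0.001,"ty": 0.0,"tz": 0.0,"ax": 0.0,"ay": 0.0,"az": 0.0},
  {"jaw": 0.2,"tx": -0.001,"ty": 0.0,"tz": 0.0,"ax": 0.0,"ay": 0.0,"az": 0.0},
])

```text
time: 9.35
tool_pos: [0.5012, 0.0891, 0.0587]
ee_rot: [-3.14, 0.005, -3.125]
wrist_force: [0.6, -0.6, -0.8]
width: 0.0317
```

Emit:
step_arm([
  {"jaw": 0.2,"tx": -0.0008,"ty": 0.0,"tz": 0.0,"ax": 0.0,"ay": 0.0,"az": 0.0},
  {"jaw": 0.2,"tx": -0.0008,"ty": 0.0,"tz": 0.0,"ax": 0.0,"ay": 0.0,"az": 0.0},
])

```text
time: 9.55
tool_pos: [0.5021, 0.0891, 0.0587]
ee_rot: [-3.14, 0.005, -3.125]
wrist_force: [0.2, -0.0, -1.1]
width: 0.0316
```

Emit:
step_arm([
  {"jaw": 0.2,"tx": -0.0008,"ty": 0.0,"tz": 0.0,"ax": 0.0,"ay": 0.0,"az": 0.0},
  {"jaw": 0.2,"tx": -0.0008,"ty": 0.0,"tz": 0.0,"ax": 0.0,"ay": 0.0,"az": 0.0},
])

```text
time: 9.75
tool_pos: [0.5023, 0.089, 0.0584]
ee_rot: [-3.14, 0.004, -3.125]
wrist_force: [-1.2, -0.4, -1.2]
width: 0.0315
```

Emit:
step_arm([
  {"jaw": 0.2,"tx": -0.0008,"ty": 0.0,"tz": 0.0,"ax": 0.0,"ay": 0.0,"az": 0.0},
  {"jaw": 0.2,"tx": -0.0008,"ty": 0.0,"tz": 0.0,"ax": 0.0,"ay": 0.0,"az": 0.0},
])

```text
time: 9.95
tool_pos: [0.5023, 0.089, 0.0582]
ee_rot: [-3.14, 0.002, -3.125]
wrist_force: [-3.5, -0.1, 0.5]
width: 0.0314
```

```bash
python3 chk.py
```

```text
9.95 [0.5023 0.089  0.0582] [-3.1402e+00  1.9000e-03 -3.1246e+00] [-3.54 -0.12  0.46] [ 0.064  0.593 -0.014] 0.03143303988444864
scene 0.97 607 ((552.1793823242188, 84.71402740478516), (33.50153350830078, 163.38262939453125), 87.53975677490234) z [0.05463566 0.05681174 0.05856481] [-5.10218157e-06  5.66581042e-02] x [0.47181343 0.63180679]
scene 0.3 3367 ((618.3095703125, 84.49160766601562), (123.95276641845703, 41.74009323120117), 5.316573619842529) z [0.05292587 0.05648417 0.05949285] [0.01155821 0.04914271] x [0.55918951 0.6784615 ]
plate ((590.9016723632812, 86.93135833740234), (103.37153625488281, 187.736572265625), 89.6287612915039)
side 0.56 751 ((550.3628540039062, 88.12420654296875), (58.280338287353516, 162.9710693359375), 88.61722564697266) z [0.05523384 0.05831009 0.05951933] [0.00813837 0.05345255] x [0.46953406 0.62875561]
plate ((587.335693359375, 76.68406677246094), (185.94630432128906, 84.59784698486328), 0.19591611623764038)
```

Contact at the stop: 3.5 N against the push and no further travel. I'll release and lift away.

Emit:
step_arm([
  {"jaw": 0.36,"tx": 0.0008,"ty": 0.0,"tz": 0.0,"ax": 0.0,"ay": 0.0,"az": 0.0},
  {"jaw": 0.45,"tx": 0.0008,"ty": 0.0,"tz": 0.0,"ax": 0.0,"ay": 0.0,"az": 0.0},
  {"jaw": 0.55,"tx": 0.0008,"ty": 0.0,"tz": 0.0,"ax": 0.0,"ay": 0.0,"az": 0.0},
  {"jaw": 0.55,"tx": 0.0008,"ty": 0.0,"tz": 0.0,"ax": 0.0,"ay": 0.0,"az": 0.0},
  {"jaw": 0.55,"tx": 0.003,"ty": 0.0,"tz": -0.03,"ax": 0.0,"ay": 0.0,"az": 0.0},
  {"jaw": 0.55,"tx": 0.02,"ty": 0.0,"tz": -0.07,"ax": 0.0,"ay": 0.0,"az": 0.0},
  {"jaw": 0.55,"tx": 0.05,"ty": 0.0,"tz": -0.11,"ax": 0.0,"ay": 0.0,"az": 0.0},
  {"jaw": 0.55,"tx": 0.09,"ty": 0.0,"tz": -0.15,"ax": 0.0,"ay": 0.0,"az": 0.0},
])

```text
time: 10.95
tool_pos: [0.4167, 0.0877, 0.2054]
ee_rot: [-3.14, 0.004, -3.125]
wrist_force: [0.4, 0.3, 0.6]
width: 0.0515
```

```bash
python3 chk.py; python3 -c "
from h import *
a,b=[cv2.resize(np.load(n+'_n.npz')['p'][v:v+120,230:340],None,fx=3.6,fy=3.6,interpolation=cv2.INTER_CUBIC) for n,v in (('scene',140),('side',180))];save('s4.png',np.hstack([a,b]))
for n in ['scene','side']:
    d=np.load(n+'_n.npz')['d'];P,_,_=pts(n,d)
    q=P[(P[:,2]>.158)&(P[:,2]<.186)&(abs(P[:,0]-.6)<.03)&(abs(P[:,1]-.09)<.03)]
    from scipy.optimize import least_squares
    r=least_squares(lambda c:np.hypot(q[:,0]-c[0],q[:,1]-c[1])-.0165,[.6,.09],loss='soft_l1',f_scale=.001);print(n,'knob',r.x,len(q))
"
```

```text
10.95 [0.4167 0.0877 0.2054] [-3.1404  0.0041 -3.1249] [0.44 0.28 0.58] [ 0.078 -0.087 -0.021] 0.051500074321783676
scene 0.7 1038 ((553.0352783203125, 85.3018798828125), (162.37973022460938, 44.53453826904297), 2.6413984298706055) z [0.05501424 0.05685529 0.05852697] [0.00264031 0.05535428] x [0.47214019 0.62858609]
plate ((590.1820068359375, 89.45022583007812), (186.19862365722656, 105.38626098632812), 1.2209527492523193)
side 0.66 836 ((549.3569946289062, 91.550048828125), (162.2318878173828, 37.642818450927734), 1.9112212657928467) z [0.05498215 0.0582468  0.05934846] [0.00686637 0.0541027 ] x [0.46969751 0.62749813]
plate ((587.9893188476562, 78.94371032714844), (85.3455581665039, 188.0104522705078), 89.99486541748047)
scene knob [0.60245884 0.09147053] 206
side knob [0.60022159 0.09320909] 229
```

View pics/s4.png

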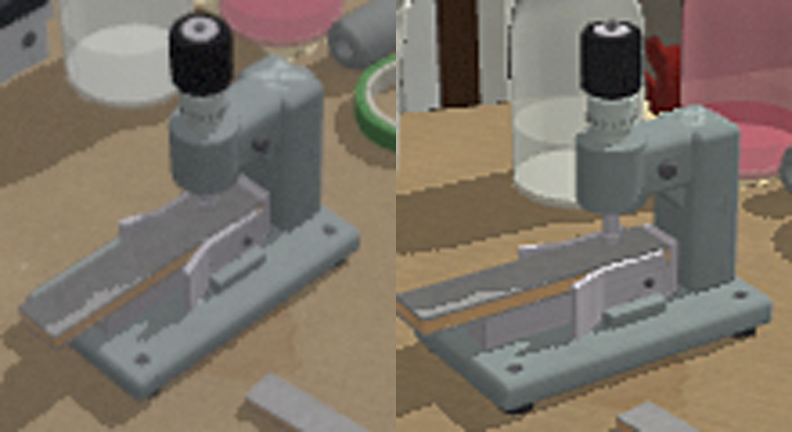

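The picture shows the coupon lying flat between the cheeks against the stop plate, the foot just above it (left (210,195), right (612,235)). Next I go above the knob with the wrist wound back, after checking for obstacles.

```bash
python3 -c "
from h import *
for n in ['scene','side']:
    d=np.load(n+'.npz')['d'];P,u,v=pts(n,d)
    r=np.hypot(P[:,0]-.601,P[:,1]-.092); m=(r<.22)&(P[:,2]>.2)&(P[:,2]<.6)&~((P[:,0]<.67)&(abs(P[:,1])<.1)&(P[:,2]>.2)&(P[:,0]<.6))
    print(n,m.sum(),np.round(np.c_[P[m],r[m]][::max(1,m.sum()//12)],3).tolist())
"
```

```text
scene 2400 [[0.707, 0.283, 0.256, 0.219], [0.675, 0.286, 0.242, 0.208], [0.631, 0.01, 0.345, 0.088], [0.632, -0.015, 0.344, 0.111], [0.608, 0.002, 0.336, 0.091], [0.613, -0.035, 0.341, 0.128], [0.796, 0.006, 0.234, 0.213], [0.732, -0.03, 0.259, 0.179], [0.723, -0.069, 0.258, 0.202], [0.73, -0.079, 0.247, 0.214], [0.715, -0.063, 0.231, 0.193], [0.721, -0.073, 0.218, 0.204]]
side 2034 [[0.615, 0.035, 0.347, 0.059], [0.624, -0.029, 0.347, 0.123], [0.621, -0.031, 0.335, 0.125], [0.61, -0.033, 0.321, 0.125], [0.613, -0.013, 0.301, 0.105], [0.801, 0.013, 0.251, 0.215], [0.708, -0.041, 0.26, 0.171], [0.701, -0.045, 0.251, 0.17], [0.716, -0.041, 0.238, 0.176], [0.722, -0.072, 0.237, 0.204], [0.727, -0.04, 0.215, 0.182], [0.714, -0.05, 0.208, 0.181], [0.727, -0.084, 0.203, 0.217]]
```

Emit:
step_arm([
  {"jaw": 0.7,"tx": -0.01,"ty": 0.0,"tz": -0.04,"ax": 0.0,"ay": 0.0,"az": -0.13},
  {"jaw": 0.7,"tx": -0.04,"ty": 0.0,"tz": -0.055,"ax": 0.0,"ay": 0.0,"az": -0.26},
  {"jaw": 0.7,"tx": -0.08,"ty": 0.0,"tz": -0.055,"ax": 0.0,"ay": 0.0,"az": -0.39},
  {"jaw": 0.7,"tx": -0.12,"ty": 0.0,"tz": -0.055,"ax": 0.0,"ay": 0.0,"az": -0.52},
  {"jaw": 0.7,"tx": -0.16,"ty": 0.001,"tz": -0.055,"ax": 0.0,"ay": 0.0,"az": -0.65},
  {"jaw": 0.7,"tx": -0.1846,"ty": 0.001,"tz": -0.055,"ax": 0.0,"ay": 0.0,"az": -0.78},
  {"jaw": 0.7,"tx": -0.1846,"ty": 0.001,"tz": -0.055,"ax": 0.0,"ay": 0.0,"az": -0.9},
  {"jaw": 0.7,"tx": -0.1846,"ty": 0.001,"tz": -0.055,"ax": 0.0,"ay": 0.0,"az": -0.9},
])

```text
time: 11.95
tool_pos: [0.6023, 0.0919, 0.2565]
ee_rot: [-3.14, -0.001, -2.225]
wrist_force: [-0.2, -0.5, 0.3]
width: 0.0657
```

```bash
python3 - <<'E'
from m import *
from scipy.optimize import least_squares
o,c,p,d=measure("w5.png"); print(o["joint_positions"])
P,u,v=pts("wrist",d,None,c)
q=P[(P[:,2]>.158)&(P[:,2]<.195)&(np.hypot(P[:,0]-.6013,P[:,1]-.0918)<.03)]
t=q[q[:,2]>.184]
print(len(q),len(t),cv2.minEnclosingCircle((t[:,:2]*1000).astype(np.float32)) if len(t)>5 else 0,np.median(t,0) if len(t) else 0)
for n in ["scene","side"]:
    snapshot(n)
E
```

```text
tcp [0.6023 0.0919 0.2565] [-3.1405e+00 -1.0000e-03 -2.2251e+00] [-0.22 -0.46  0.35] 0.06572321450129653 [ 0.05917353 -2.4284015 ]
[ 5.91735320e-02  2.17445390e-01  1.13865408e+00 -1.51926455e-03
  1.78529993e+00 -2.42840150e+00]
2337 1979 ((601.6159057617188, 92.13821411132812), 17.311599731445312) [0.60078835 0.09122379 0.18785834]
```

View pics/w5.png

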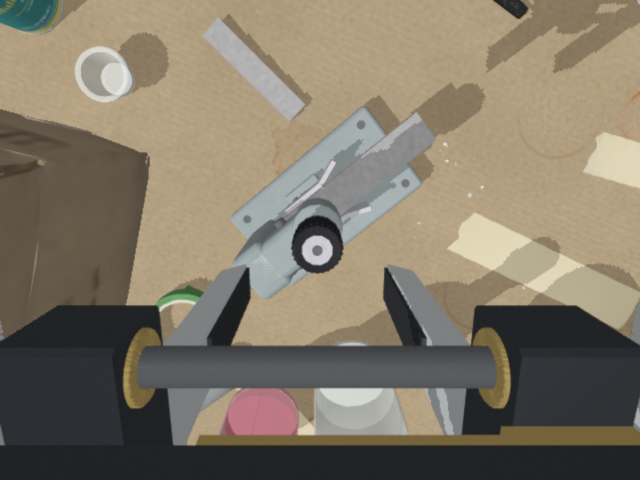

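The knob's top ring is at pixel (317,248), measured (0.6016, 0.0921), within 1 mm of the jaw centre. I descend and grip only the knob, tips at about z = 0.162, above the thimble.

Emit:
step_arm([
  {"jaw": 0.7,"tx": 0.0003,"ty": 0.0007,"tz": 0.03,"ax": 0.0,"ay": 0.0,"az": 0.0},
  {"jaw": 0.7,"tx": 0.0003,"ty": 0.0007,"tz": 0.06,"ax": 0.0,"ay": 0.0,"az": 0.0},
  {"jaw": 0.7,"tx": 0.0003,"ty": 0.0007,"tz": 0.08,"ax": 0.0,"ay": 0.0,"az": 0.0},
  {"jaw": 0.7,"tx": 0.0003,"ty": 0.0007,"tz": 0.0865,"ax": 0.0,"ay": 0.0,"az": 0.0},
  {"jaw": 0.7,"tx": 0.0003,"ty": 0.0007,"tz": 0.0865,"ax": 0.0,"ay": 0.0,"az": 0.0},
])

```text
time: 12.6
tool_pos: [0.6002, 0.0922, 0.1719]
ee_rot: [-3.139, 0.0, -2.227]
wrist_force: [0.1, -0.7, 0.3]
width: 0.0658
```

Emit:
step_arm([
  {"jaw": 0.45,"tx": 0.0,"ty": 0.0,"tz": 0.0,"ax": 0.0,"ay": 0.0,"az": 0.0},
  {"jaw": 0.4,"tx": 0.0,"ty": 0.0,"tz": 0.0,"ax": 0.0,"ay": 0.0,"az": 0.0},
  {"jaw": 0.3,"tx": 0.0,"ty": 0.0,"tz": 0.0,"ax": 0.0,"ay": 0.0,"az": 0.0},
  {"jaw": 0.2,"tx": 0.0,"ty": 0.0,"tz": 0.0,"ax": 0.0,"ay": 0.0,"az": 0.0},
  {"jaw": 0.2,"tx": 0.0,"ty": 0.0,"tz": 0.0,"ax": 0.0,"ay": 0.0,"az": 0.0},
  {"jaw": 0.2,"tx": 0.0,"ty": 0.0,"tz": 0.0,"ax": 0.0,"ay": 0.0,"az": 0.0},
])

```text
time: 13.2
tool_pos: [0.6014, 0.0915, 0.1729]
ee_rot: [-3.136, 0.002, -2.228]
wrist_force: [2.9, -1.2, 1.8]
width: 0.0323
```

```bash
cat > t.py <<'E'
from bench import *
import numpy as np
o=get_obs();print(round(o["time"],2),np.round(o["tool_pos"],4),np.round(o["ee_rot"],3),"F",np.round(o["wrist_force"],1),"T",np.round(o["wrist_torque"],3),"j6",round(o["joint_positions"][5],3),"tau6",round(o["joint_torque"][5],3),"w",round(o["width"],4))
E
python3 t.py
```

```text
13.2 [0.6014 0.0915 0.1729] [-3.136e+00  2.000e-03 -2.228e+00] F [ 2.9 -1.2  1.8] T [-0.176 -0.54  -0.008] j6 -2.425 tau6 0.01 w 0.0323
```

Emit:
step_arm([
  {"jaw": 0.2,"tx": 0.0,"ty": 0.0,"tz": 0.0,"ax": 0.0,"ay": 0.0,"az": 0.1},
  {"jaw": 0.2,"tx": 0.0,"ty": 0.0,"tz": 0.0,"ax": 0.0,"ay": 0.0,"az": 0.2},
  {"jaw": 0.2,"tx": 0.0,"ty": 0.0,"tz": 0.0,"ax": 0.0,"ay": 0.0,"az": 0.3},
  {"jaw": 0.2,"tx": 0.0,"ty": 0.0,"tz": 0.0,"ax": 0.0,"ay": 0.0,"az": 0.4},
  {"jaw": 0.2,"tx": 0.0,"ty": 0.0,"tz": 0.0,"ax": 0.0,"ay": 0.0,"az": 0.5},
  {"jaw": 0.2,"tx": 0.0,"ty": 0.0,"tz": 0.0,"ax": 0.0,"ay": 0.0,"az": 0.6},
])

```text
time: 13.8
tool_pos: [0.6013, 0.0919, 0.1729]
ee_rot: [-3.139, 0.005, -2.831]
wrist_force: [1.0, -0.9, 1.2]
width: 0.0321
```

```bash
python3 t.py
```

```text
13.8 [0.6013 0.0919 0.1729] [-3.139  0.005 -2.831] F [ 1.  -0.9  1.2] T [ 0.131 -0.172  0.237] j6 -1.822 tau6 -0.674 w 0.0321
```

Emit:
step_arm([
  {"jaw": 0.2,"tx": 0.0,"ty": 0.0,"tz": 0.0,"ax": 0.0,"ay": 0.0,"az": 0.08},
  {"jaw": 0.2,"tx": 0.0,"ty": 0.0,"tz": 0.0,"ax": 0.0,"ay": 0.0,"az": 0.16},
])

```text
time: 14.0
tool_pos: [0.6012, 0.092, 0.1729]
ee_rot: [-3.14, 0.005, -2.994]
wrist_force: [1.0, -1.0, 0.1]
width: 0.0326
```

```bash
python3 t.py
```

```text
14.0 [0.6012 0.092  0.1729] [-3.14   0.005 -2.994] F [ 1.  -1.   0.1] T [ 0.042 -0.286  0.137] j6 -1.659 tau6 -0.493 w 0.0326
```

Emit:
step_arm([
  {"jaw": 0.2,"tx": 0.0,"ty": 0.0,"tz": 0.0,"ax": 0.0,"ay": 0.0,"az": 0.08},
  {"jaw": 0.2,"tx": 0.0,"ty": 0.0,"tz": 0.0,"ax": 0.0,"ay": 0.0,"az": 0.16},
])

```text
time: 14.2
tool_pos: [0.6012, 0.0922, 0.1729]
ee_rot: [-3.141, 0.005, 3.126]
wrist_force: [0.7, 0.2, 1.2]
width: 0.0326
```

```bash
python3 t.py
```

```text
14.2 [0.6012 0.0922 0.1729] [-3.141  0.005  3.126] F [0.7 0.2 1.2] T [ 0.058 -0.259  0.129] j6 -1.496 tau6 -0.499 w 0.0326
```

Emit:
step_arm([
  {"jaw": 0.2,"tx": 0.0,"ty": 0.0,"tz": 0.0,"ax": 0.0,"ay": 0.0,"az": 0.08},
  {"jaw": 0.2,"tx": 0.0,"ty": 0.0,"tz": 0.0,"ax": 0.0,"ay": 0.0,"az": 0.16},
])

```text
time: 14.4
tool_pos: [0.6012, 0.0923, 0.1729]
ee_rot: [3.141, 0.005, 2.963]
wrist_force: [1.6, -0.5, 0.3]
width: 0.0328
```

```bash
python3 t.py
```

```text
14.4 [0.6012 0.0923 0.1729] [3.141 0.005 2.963] F [ 1.6 -0.5  0.3] T [-0.042 -0.289  0.145] j6 -1.333 tau6 -0.498 w 0.0328
```

Emit:
step_arm([
  {"jaw": 0.2,"tx": 0.0,"ty": 0.0,"tz": 0.0,"ax": 0.0,"ay": 0.0,"az": 0.08},
  {"jaw": 0.2,"tx": 0.0,"ty": 0.0,"tz": 0.0,"ax": 0.0,"ay": 0.0,"az": 0.16},
])

```text
time: 14.6
tool_pos: [0.6013, 0.0924, 0.1729]
ee_rot: [3.14, 0.005, 2.8]
wrist_force: [1.3, -0.3, 0.6]
width: 0.0321
```

```bash
python3 t.py
```

```text
14.6 [0.6013 0.0924 0.1729] [3.14  0.005 2.8  ] F [ 1.3 -0.3  0.6] T [-0.022 -0.244  0.149] j6 -1.17 tau6 -0.498 w 0.0321
```

Emit:
step_arm([
  {"jaw": 0.2,"tx": 0.0,"ty": 0.0,"tz": 0.0,"ax": 0.0,"ay": 0.0,"az": 0.08},
  {"jaw": 0.2,"tx": 0.0,"ty": 0.0,"tz": 0.0,"ax": 0.0,"ay": 0.0,"az": 0.16},
])

```text
time: 14.8
tool_pos: [0.6013, 0.0926, 0.1729]
ee_rot: [3.139, 0.004, 2.637]
wrist_force: [1.4, 0.3, -0.5]
width: 0.0322
```

```bash
python3 t.py
```

```text
14.8 [0.6013 0.0926 0.1729] [3.139 0.004 2.637] F [ 1.4  0.3 -0.5] T [-0.033 -0.31   0.11 ] j6 -1.007 tau6 -0.497 w 0.0322
```

Emit:
step_arm([
  {"jaw": 0.2,"tx": 0.0,"ty": 0.0,"tz": 0.0,"ax": 0.0,"ay": 0.0,"az": 0.08},
  {"jaw": 0.2,"tx": 0.0,"ty": 0.0,"tz": 0.0,"ax": 0.0,"ay": 0.0,"az": 0.16},
])

```text
time: 15.0
tool_pos: [0.6014, 0.0927, 0.1729]
ee_rot: [3.138, 0.004, 2.474]
wrist_force: [1.9, -0.1, -0.6]
width: 0.0322
```

```bash
python3 t.py
```

```text
15.0 [0.6014 0.0927 0.1729] [3.138 0.004 2.474] F [ 1.9 -0.1 -0.6] T [-0.071 -0.292  0.082] j6 -0.844 tau6 -0.498 w 0.0322
```

Emit:
step_arm([
  {"jaw": 0.2,"tx": 0.0,"ty": 0.0,"tz": 0.0,"ax": 0.0,"ay": 0.0,"az": 0.08},
  {"jaw": 0.2,"tx": 0.0,"ty": 0.0,"tz": 0.0,"ax": 0.0,"ay": 0.0,"az": 0.16},
])

```text
time: 15.2
tool_pos: [0.6015, 0.0928, 0.173]
ee_rot: [3.138, 0.003, 2.311]
wrist_force: [0.4, -0.8, 0.3]
width: 0.0327
```

```bash
python3 t.py
```

```text
15.2 [0.6015 0.0928 0.173 ] [3.138e+00 3.000e-03 2.311e+00] F [ 0.4 -0.8  0.3] T [-0.098 -0.316  0.158] j6 -0.681 tau6 -0.484 w 0.0327
```

Emit:
step_arm([
  {"jaw": 0.2,"tx": 0.0,"ty": 0.0,"tz": 0.0,"ax": 0.0,"ay": 0.0,"az": 0.08},
  {"jaw": 0.2,"tx": 0.0,"ty": 0.0,"tz": 0.0,"ax": 0.0,"ay": 0.0,"az": 0.16},
])

```text
time: 15.4
tool_pos: [0.6016, 0.0929, 0.173]
ee_rot: [3.137, 0.003, 2.149]
wrist_force: [0.7, -1.2, 1.3]
width: 0.0326
```

```bash
python3 t.py
```

```text
15.4 [0.6016 0.0929 0.173 ] [3.137e+00 3.000e-03 2.149e+00] F [ 0.7 -1.2  1.3] T [-0.118 -0.31   0.242] j6 -0.518 tau6 -0.408 w 0.0326
```

Emit:
step_arm([
  {"jaw": 0.2,"tx": 0.0,"ty": 0.0,"tz": 0.0,"ax": 0.0,"ay": 0.0,"az": 0.08},
  {"jaw": 0.2,"tx": 0.0,"ty": 0.0,"tz": 0.0,"ax": 0.0,"ay": 0.0,"az": 0.16},
])

```text
time: 15.6
tool_pos: [0.6017, 0.0929, 0.1731]
ee_rot: [3.136, 0.002, 1.986]
wrist_force: [2.1, -1.5, 0.4]
width: 0.0322
```

```bash
python3 t.py
```

```text
15.6 [0.6017 0.0929 0.1731] [3.136e+00 2.000e-03 1.986e+00] F [ 2.1 -1.5  0.4] T [-0.17  -0.383  0.247] j6 -0.355 tau6 -0.375 w 0.0322
```

Emit:
step_arm([
  {"jaw": 0.2,"tx": 0.0,"ty": 0.0,"tz": 0.0,"ax": 0.0,"ay": 0.0,"az": 0.08},
  {"jaw": 0.2,"tx": 0.0,"ty": 0.0,"tz": 0.0,"ax": 0.0,"ay": 0.0,"az": 0.16},
])

```text
time: 15.8
tool_pos: [0.6019, 0.093, 0.173]
ee_rot: [3.136, 0.001, 1.823]
wrist_force: [2.3, -0.9, -0.1]
width: 0.0325
```

```bash
python3 t.py
```

```text
15.8 [0.6019 0.093  0.173 ] [3.136e+00 1.000e-03 1.823e+00] F [ 2.3 -0.9 -0.1] T [-0.095 -0.34  -0.023] j6 -0.192 tau6 -0.67 w 0.0325
```

Emit:
step_arm([
  {"jaw": 0.2,"tx": 0.0,"ty": 0.0,"tz": 0.0,"ax": 0.0,"ay": 0.0,"az": 0.08},
  {"jaw": 0.2,"tx": 0.0,"ty": 0.0,"tz": 0.0,"ax": 0.0,"ay": 0.0,"az": 0.16},
])

```text
time: 16.0
tool_pos: [0.602, 0.093, 0.173]
ee_rot: [3.136, -0.0, 1.659]
wrist_force: [1.8, -0.9, 0.0]
width: 0.0323
```

```bash
python3 t.py
```

```text
16.0 [0.602 0.093 0.173] [ 3.136 -0.     1.659] F [ 1.8 -0.9  0. ] T [-0.166 -0.229 -0.041] j6 -0.028 tau6 -0.681 w 0.0323
```

Emit:
step_arm([
  {"jaw": 0.2,"tx": 0.0,"ty": 0.0,"tz": 0.0,"ax": 0.0,"ay": 0.0,"az": 0.08},
  {"jaw": 0.2,"tx": 0.0,"ty": 0.0,"tz": 0.0,"ax": 0.0,"ay": 0.0,"az": 0.16},
])

```text
time: 16.2
tool_pos: [0.6022, 0.093, 0.1731]
ee_rot: [3.135, -0.001, 1.496]
wrist_force: [1.7, 0.8, 0.5]
width: 0.0324
```

```bash
python3 t.py
```

```text
16.2 [0.6022 0.093  0.1731] [ 3.135e+00 -1.000e-03  1.496e+00] F [1.7 0.8 0.5] T [-0.221 -0.255  0.203] j6 0.135 tau6 -0.423 w 0.0324
```

Emit:
step_arm([
  {"jaw": 0.2,"tx": 0.0,"ty": 0.0,"tz": 0.0,"ax": 0.0,"ay": 0.0,"az": 0.08},
  {"jaw": 0.2,"tx": 0.0,"ty": 0.0,"tz": 0.0,"ax": 0.0,"ay": 0.0,"az": 0.16},
])

```text
time: 16.4
tool_pos: [0.6023, 0.093, 0.1731]
ee_rot: [3.136, -0.002, 1.333]
wrist_force: [1.9, -1.3, -0.1]
width: 0.0322
```

```bash
python3 t.py
```

```text
16.4 [0.6023 0.093  0.1731] [ 3.136e+00 -2.000e-03  1.333e+00] F [ 1.9 -1.3 -0.1] T [-0.185 -0.289  0.243] j6 0.297 tau6 -0.428 w 0.0322
```

Emit:
step_arm([
  {"jaw": 0.2,"tx": 0.0,"ty": 0.0,"tz": 0.0,"ax": 0.0,"ay": 0.0,"az": 0.08},
  {"jaw": 0.2,"tx": 0.0,"ty": 0.0,"tz": 0.0,"ax": 0.0,"ay": 0.0,"az": 0.16},
])

```text
time: 16.6
tool_pos: [0.6024, 0.093, 0.1731]
ee_rot: [3.136, -0.003, 1.17]
wrist_force: [1.8, -0.4, 0.8]
width: 0.0327
```

```bash
python3 t.py
```

```text
16.6 [0.6024 0.093  0.1731] [ 3.136e+00 -3.000e-03  1.170e+00] F [ 1.8 -0.4  0.8] T [-0.19  -0.241 -0.09 ] j6 0.461 tau6 -0.724 w 0.0327
```

Emit:
step_arm([
  {"jaw": 0.2,"tx": 0.0,"ty": 0.0,"tz": 0.0,"ax": 0.0,"ay": 0.0,"az": 0.08},
  {"jaw": 0.2,"tx": 0.0,"ty": 0.0,"tz": 0.0,"ax": 0.0,"ay": 0.0,"az": 0.15},
  {"jaw": 0.2,"tx": 0.0,"ty": 0.0,"tz": 0.0,"ax": 0.0,"ay": 0.0,"az": 0.15},
])

```text
time: 16.9
tool_pos: [0.6026, 0.0929, 0.1731]
ee_rot: [3.136, -0.004, 1.02]
wrist_force: [2.7, -1.3, -0.2]
width: 0.0325
```

```bash
python3 t.py
```

```text
16.9 [0.6026 0.0929 0.1731] [ 3.136 -0.004  1.02 ] F [ 2.7 -1.3 -0.2] T [-0.146 -0.179 -0.093] j6 0.611 tau6 0.225 w 0.0325
```

Emit:
step_arm([
  {"jaw": 0.45,"tx": 0.0,"ty": 0.0,"tz": 0.0,"ax": 0.0,"ay": 0.0,"az": 0.0},
  {"jaw": 0.7,"tx": 0.0,"ty": 0.0,"tz": 0.0,"ax": 0.0,"ay": 0.0,"az": 0.0},
  {"jaw": 0.7,"tx": 0.0,"ty": 0.0,"tz": 0.0,"ax": 0.0,"ay": 0.0,"az": 0.0},
  {"jaw": 0.7,"tx": 0.0,"ty": 0.0,"tz": 0.0,"ax": 0.0,"ay": 0.0,"az": 0.0},
  {"jaw": 0.7,"tx": 0.0,"ty": 0.0,"tz": -0.02,"ax": 0.0,"ay": 0.0,"az": 0.0},
  {"jaw": 0.7,"tx": 0.0,"ty": 0.0,"tz": -0.05,"ax": 0.0,"ay": 0.0,"az": 0.0},
  {"jaw": 0.7,"tx": 0.0,"ty": 0.0,"tz": -0.09,"ax": 0.0,"ay": 0.0,"az": 0.0},
  {"jaw": 0.7,"tx": 0.0,"ty": 0.0,"tz": -0.09,"ax": 0.0,"ay": 0.0,"az": 0.0},
])

```text
time: 17.7
tool_pos: [0.6042, 0.0931, 0.2705]
ee_rot: [3.126, -0.011, 1.02]
wrist_force: [0.1, 1.3, 0.6]
width: 0.0655
```

```bash
python3 t.py; python3 chk.py; python3 -c "
from h import *
a,b=[cv2.resize(np.load(n+'_n.npz')['p'][v:v+120,230:340],None,fx=3.6,fy=3.6,interpolation=cv2.INTER_CUBIC) for n,v in (('scene',140),('side',180))];save('s6.png',np.hstack([a,b]))"
```

```text
17.7 [0.6042 0.0931 0.2705] [ 3.126 -0.011  1.02 ] F [0.1 1.3 0.6] T [-0.053 -0.011  0.018] j6 0.611 tau6 0.001 w 0.0655
17.7 [0.6042 0.0931 0.2705] [ 3.1263 -0.0115  1.0202] [0.13 1.32 0.65] [-0.053 -0.011  0.018] 0.06553648092399349
scene 0.58 929 ((550.7008056640625, 89.05259704589844), (160.21942138671875, 35.41486358642578), 1.3890607357025146) z [0.0551868  0.0569468  0.05856857] [-0.00053871  0.05716245] x [0.47216343 0.62792384]
plate ((590.934326171875, 87.43524169921875), (105.23434448242188, 189.068115234375), 89.75532531738281)
side 0.96 783 ((549.539306640625, 89.8493881225586), (49.78844451904297, 160.39517211914062), 85.42979431152344) z [0.05476003 0.05825368 0.05940201] [0.00730359 0.05385458] x [0.46987485 0.62598775]
plate ((588.8900756835938, 78.62516784667969), (188.0248565673828, 82.53851318359375), 1.036638855934143)
```

View pics/s6.png

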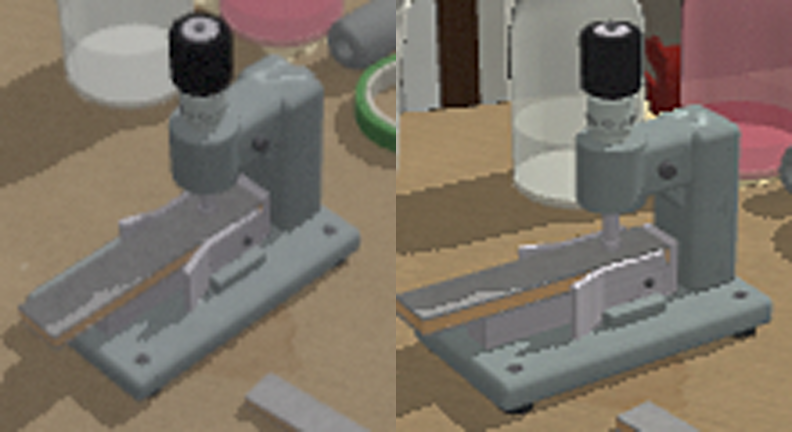

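The picture shows the foot down on the coupon, at left (205,205) and right (612,240). The coupon is still home and flat, the gauge has not moved, and the gripper is clear. I'm handing in.

```bash
python3 -c "
from bench import *
print(close_job())"
```

```text
the job is handed in; nothing more can be done
None
```

The larger coupon is in the gauge, home against the back stop and held under the foot after two ratchet clicks. I let go and handed the job in at about 18 s; no verdict is reported.

- **Seating:** I pushed the coupon in until it met the stop at about 3.5 N, then released it. The last camera fits show it flat between the cheeks with its upper face at about 57–58 mm, as expected.
- **Knob:** I gripped it above the thimble and turned it clockwise about 3 rad. The wrist torque held at about 0.14 N m drag, then climbed to about 0.25 and fell below zero twice, about 0.63 rad apart. I turned on towards the second notch before letting go.
- **Final state:** The last picture shows the foot on the coupon. The gauge showed no visible movement. The arm was about 10 cm clear of the knob with near-zero wrist force.
- **Not confirmed:** The foot force and the slip angle were inferred from the torque, not measured directly. I did not re-measure the dosing cup, spray can and sanding block at the end, but the arm never came near them.
- **Disagreements:** The scene and side cameras disagree by 1–3 mm. The side camera's later plate fits were off in y because the coupon hid part of the plate, so I did not use them.

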